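Remount the toppled jar cradle on its ball mount and latch it

ROBOT

A 6-joint arm with a two-finger parallel gripper is mounted at the origin on a cart in front of the work surface, level with it; the furniture and walls round the work are solid. World frame = base frame: x ahead of the robot, y to its left, z up, the work surface at z = 0. Lengths are in m, angles in rad, forces in N, time in s.
With the tool pointing down it reaches from about 0.25 to 0.85 m from the base axis. Payload 12.5 kg.
Tool frame: the origin (TCP) lies between the finger pads; the fingertips stand 14 mm ahead of it and the grasp point (between the pads) lies 5 mm behind it; z points along the fingers, y is the line along which they close (so a half turn about z gives the same grasp; the last joint's range is limited). The gripper opens to 93 mm and grips with 3 to 60 N. Pads are 15 mm wide; open, the fingers measure 128 mm over their backs; the gripper's body (75 mm by 188 mm) begins 65 mm behind the grasp point.
Start: joints at [-1.364, 0.351, 1.652, -0, 1.139, -0.085], TCP at [0.158, -0.527, 0.233] pointing down, gripper open.
Joint ranges: [-2.75, 2.75], [-0.79, 2.1], [0.01, 2.65], [-1.57, 4.71], [0.07, 3.14], [-2.87, 2.87]. Speed limits (rad/s): [2.22, 2.22, 2.79, 3.14, 3.14, 3.14].

INTERFACE

Orientations are given as a unit quaternion [x, y, z, w].
In Python, from workcell import arm gives the robot as it stands.
- The arm moves only by the tool arm_command, never from a script. Its argument "series" is text: rows parted by semicolons, each of 6 numbers parted by spaces: the shift along the tool's x, y, z scaled (see below), then the turn, a rotation vector about the tool's x, y, z scaled (see below). A call has 1 to 5 rows; each row is the pose to reach, as a shift and turn from the pose commanded when the call began, along the tool's axes at that moment; what a row does not reach only later rows make up. The controller multiplies each number of a shift by 0.4 m and each number of a turn by 60 degrees. A row lasts 1/12 s, in which the tool goes at most 41.7 mm and 7.16 degrees, less where a joint would pass 70% of its speed; a pose out of reach is approached as far as the arm can. A call with a number of a shift or a turn outside -1 to 1 is refused whole. A call with a gripper value outside its range is refused whole. "jaw" is the opening in per cent of the stroke, from 0 (shut) to 100 (fully open), set as the call begins (left out, the last holds). The fingers move at their own pace and stop on an object; "squeeze" is the grip in N (left out, the last holds). Time passes only in rows, so rows that repeat a pose let the fingers close. It gives the time, the measured TCP pose, the force, the opening and the grip force at its end, in the units of the state.
- arm.observe(): the state, without advancing time (a new reading comes with each control period).
- arm.capture(name): name is "scene" or "top" or "wrist"; returns a dict with "color" (420x560x3 uint8, red, green, blue), "depth" (420x560 float32, m along the optical axis (not along the pixel's ray), 0 where there is no reading), "fovy" (degrees; the focal length in pixels is half the picture's height over the tangent of half this angle, whatever the lens; pixels are square), "cx", "cy" (the principal point, pixels), "rvec" (rotation vector, rad) and "tvec" (3), from world to camera coordinates, as OpenCV has them. Camera axes: x right, y down, z forward; pixel columns grow to the right and rows downward; lengths in m; the calibration is good to about 2 mm. A picture is of the moment at which its call begins.
- arm.sign_off(): hands the job in; it is judged then, once.
The state is a dict: "clock": time; "q": joint angles; "qvel": joint speeds; "joint_efforts": joint torques, N m; "tool_pos": TCP position; "tcp_rot": TCP orientation; "force": force on the tool from outside, world axes, zero at the start; "ft_torque": the same for the moment, N m; "finger_gap": finger opening in m; "finger_force": force on a finger pad.
Only numpy, scipy, OpenCV 4.12 (cv2) and the standard library are available. Lean on these libraries where they do the work, as an engineer would, in place of code of your own. Each camera call takes 0.05 s, during which the arm holds its last target. There are 200 camera calls.

TASK

The jar cradle of the printing jig has been left lying on its side. Stand it upright, set its socket over the ball of the mount that is bolted to the table, and push it down until it snaps fully home onto the mount's shoulder; then press its latch lever all the way down so that it locks under the ball, and let go. Keep the lever up until the cradle is home, and leave the other things on the table where they are.

Things in the scene. Friction and masses are not known exactly. Their poses are not given: they have to be found in the camera images.
- cradle: loose jar cradle, 0.4 to 0.6 kg, 112 mm tall. Origin: centre of the socket's foot; z runs along its axis to the V-groove at the top; +x is the lever's side. Round dark socket housing (58 mm wide at the foot, 53 above, to z=56), neck 32 mm wide (z 56-71), aluminium V-cradle (z 71-112). Starts lying on its -y side: +y up, z level and more or less away from the robot, axis 29 mm above the table
- cradle_grip (a point): centre of the V-cradle, on the axis, 96 mm above the foot; axes as cradle. The V-cradle is 56 mm wide in x and 58 mm in y; its flat side faces at x = +28 and -28 mm (58 mm along y, 41 mm along z) are the place to grip; the groove on top runs along y
- socket (a point): where the ball's centre sits when the cradle is home: on the axis, 29 mm above the foot; axes as cradle. The bore is just under 40 mm wide, open at the foot, the mouth flared to 50 mm over 10 mm. Two sprung plungers in it hold the ball back: the cradle stops about 23 mm too high until it is pushed down with some 4 to 10 N beyond its weight, then it snaps home
- ball_mount: fixed mount of the cradle. Origin: centre of its underside on the table, z up. Aluminium plate 110x110x10 mm with four screws, a column, a flat shoulder 64 mm across with its top at z=46 mm (the socket's foot lands on it), a neck 15 mm thick and a steel ball
- ball (a point): centre of the mount's steel ball, 38 mm across: 75 mm above the table, 29 mm above the shoulder; z up. The cradle may face any way round on it and swivels freely about z, latched or not
- lever_pad (a point): middle of the upper face of the lever's black end pad (30 mm long, 26 wide, 9 thick), the place to press; x points away from the pivot, y along it. Fully down it droops 9 degrees, 87 mm out from the cradle's axis and 27 mm above the foot; fully up it is 68 mm out and 76 mm above. The pivot is at x=27, z=32 mm on the cradle, axis along y
- lever (a joint): angle of the latch lever, rad: 0 = fully raised (unlatched), 0.9 = fully down (its tooth grips under the ball). It stays where it is left and needs about 6 N at the pad to move. More than half down, the tooth blocks the socket; it goes fully down only when the cradle is home on the ball
- tape_amber: bystander: roll of packing tape lying flat; leave it alone
- hexkey_a: bystander: bent hex key; leave it alone
- marker: bystander: marker pen; leave it alone
- wrench_a: bystander: combination wrench; leave it alone
- caliper: bystander: vernier caliper; leave it alone
- jig_block_a: bystander: milled pale jig block, 40x60x34 mm; leave it alone
- ink_tin_c: bystander: small ink tin, 68x68x60 mm; leave it alone
- jig_block_b: bystander: jig block with a locating pin, 40x40x52 mm; leave it alone
Not all that is in view belongs to the job. Several things have the shape of the ball_mount; the one meant has the colours described above.

How it is judged:
On the way:
1. the cradle is upright and fully home on the ball, its lever still up (distance between socket and ball below 0.005 m and angle between cradle's own z axis and vertical below 0.1 rad and value of joint lever below 0.45 rad), for 0.2 s.
At the end, for the whole second after the job is handed in: the cradle stands upright (within 0.1 rad) and at rest, its socket within 5 mm of fully home on the ball, and the latch lever is down (over 0.8 of its 0.9 rad) (distance between socket and ball below 0.005 m and angle between cradle's own z axis and vertical below 0.1 rad and value of joint lever above 0.8 rad and linear speed of cradle below 0.02 m/s); the robot touches nothing.
It fails at once if one of the bystanders is displaced by more than 30 mm (distance of any of tape_amber, hexkey_a, marker, wrench_a, caliper, jig_block_a, ink_tin_c, jig_block_b from where it was at the start of the episode above 0.03 m).
It also fails if it takes over 53 s, if anything falls off the work surface, if the arm or the gripper's body presses on something with over 40 N, if the wrist force passes 120 N, or if a joint passes its speed limit or range.

## Working session

There is one attempt and no reset: what is moved stays moved. The work goes in short steps, Python scripts to look and compute and a tool call to move; the robot and the scene stay as the last step left them, time stands still between calls to the robot, and variables do not carry over. Pictures are saved under pics/ and viewed, at most 10 in all, crops included, and the job is handed in when it is done.

Besides the shell and the picture viewer there is one more tool, called after "Request:" by a JSON object that holds its "method" and its "body", one argument or row to a line. arm_command: Moves the arm, as the interface text tells. Shifts and turns lie within -1 to 1; 1 stands for 0.4 m of shift or 60 degrees of turn. Its arguments: {"type":"object","properties":{"series":{"type":"string"},"jaw":{"type":"number"},"squeeze":{"type":"number"}},"required":["series"]}

```bash
mkdir -p pics; cat > h.py <<'E'
import numpy as np, cv2
from scipy.spatial.transform import Rotation as R
from workcell import arm
def cap(n):
    c=arm.capture(n); np.savez(f'{n}.npz',**c); return c
def load(n): return {k:v for k,v in np.load(f'{n}.npz').items()}
def pts(c):
    h,w=c['depth'].shape; f=h/2/np.tan(np.radians(c['fovy'])/2)
    v,u=np.mgrid[:h,:w]; d=c['depth']
    P=np.stack([(u-c['cx'])/f*d,(v-c['cy'])/f*d,d],-1)
    M=R.from_rotvec(np.ravel(c['rvec'])).as_matrix()
    return (P-np.ravel(c['tvec']))@M
def save(c,name,box=None,s=1):
    im=c['color'][:,:,::-1]
    if box: im=im[box[1]:box[3],box[0]:box[2]]
    cv2.imwrite(f'pics/{name}.png',cv2.resize(im,None,fx=s,fy=s,interpolation=cv2.INTER_CUBIC))
def st():
    o=arm.observe(); print(np.round(o['clock'],2),np.round(o['tool_pos'],4),np.round(R.from_quat(o['tcp_rot']).as_matrix(),3).tolist(),'q',np.round(o['q'],3),'F',np.round(o['force'],1),o['finger_gap'],o['finger_force'])
E
python3 - <<'E'
from h import *
for n in('scene','top'):
    c=cap(n); save(c,n+'0'); print(n,c['fovy'],c['tvec'])
st()
E
```

```text
scene 44.66622677763645 [0.50390994 0.19065726 1.40914306]
top 47.929783347102 [0.02731443 0.54878965 1.12672742]
0.1 [ 0.1582 -0.5265  0.2322] [[0.958, 0.288, -0.0], [0.288, -0.958, 0.001], [0.0, -0.001, -1.0]] q [-1.364  0.351  1.652 -0.     1.139 -0.085] F [-1.   0.6  0.6] 0.09310352623337619 0.0
```

View pics/scene0.png

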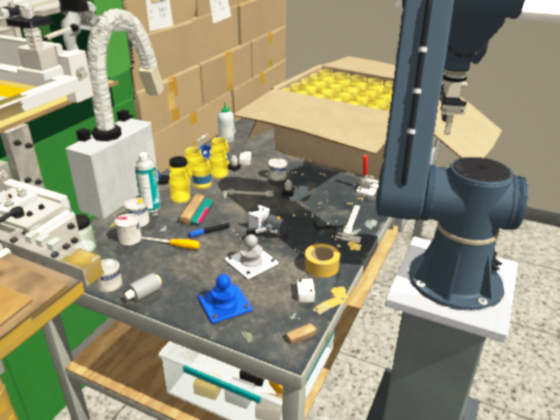

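View pics/top0.png

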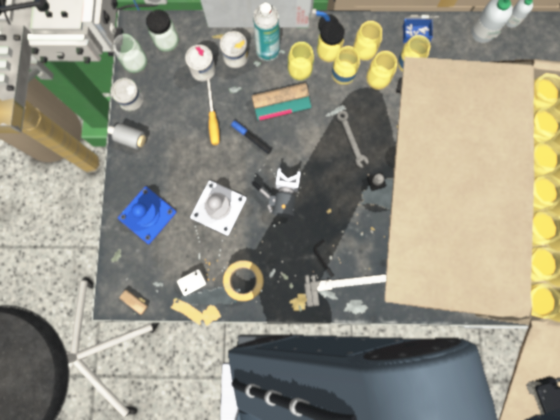

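The aluminium mount is at top pixel (217,207), and the blue one at (147,213) is a decoy. The cradle's pale V is near (288,180), with its dark socket below it. I'll zoom in and measure.

```bash
python3 - <<'E'
from h import *
c=load('top'); save(c,'topz',(180,150,330,262),5)
P=pts(c); print(P[207,190:245:6].round(3).tolist())
np.set_printoptions(linewidth=250)
for v in range(160,246,5): print(v,[(int(1000*P[v,u,2])) for u in range(240,315,3)])
for p in [(288,180),(262,190),(217,204),(320,250),(376,181)]: print(p,P[p[1],p[0]].round(3))
E
```

```text
[[0.541, 0.257, 0.0], [0.54, 0.24, 0.008], [0.54, 0.224, 0.006], [0.532, 0.202, 0.049], [0.525, 0.181, 0.091], [0.528, 0.168, 0.075], [0.533, 0.157, 0.045], [0.54, 0.145, 0.013], [0.54, 0.13, 0.009], [0.542, 0.115, 0.001]]
160 [0, 7, -1, 1, 0, 0, 0, 0, 4, -4, 0, -3, 2, 0, 3, 2, 1, -3, -4, 0, 3, 0, 0, 2, -7]
165 [1, 0, 0, 1, -1, 0, -4, 0, 0, 0, 1, -2, 0, 2, 2, 1, 0, -3, 0, -4, 1, -2, 3, 2, -5]
170 [3, -1, -1, 1, -2, -2, 1, -3, 0, 0, -3, -4, 1, 59, 0, 1, -1, 5, 1, 0, 0, 1, -5, -1, -5]
175 [0, 3, 1213, 1, 4, -3, -2, -1, 0, 0, 1, -3, 2, 56, 56, 51, 0, 0, 58, 55, -2, 0, 0, -3, -1]
180 [-1, -1, -3, 2, 0, -2, -1, 0, 1, -2, 4, -1, 48, 60, 18, 44, 58, 49, 35, 58, -1, -1, -2, 0, 0]
185 [0, 2, 1, 3, 1, 39, 40, -4, 0, 0, 0, -2, 36, 43, 43, 53, 56, 57, 59, 60, 2, 5, -4, 1, -3]
190 [0, 0, 0, -1, 1, -2, -2, 33, 1, -2, 1, 0, -2, 38, 43, 43, 51, 46, 14, 9, 0, -2, -1, -3, -1]
195 [9, -2, 0, 0, 0, 1, 1, 0, 2, 33, -1, -1, 39, 47, 53, 51, 52, 51, 37, 0, 0, 0, -2, 0, 1]
200 [17, 6, 0, -2, 0, 0, 4, 0, 0, 3, 40, 42, 48, 53, 53, 53, 1213, 48, 34, 2, 0, 0, -1, 0, 0]
205 [11, -2, -1, -1, 3, -1, 0, -4, 0, -1, 3
[... 247 characters left out ...]
[-4, 0, 3, 0, -2, 1, 0, 0, -4, -1, -1, -4, -2, 0, 0, 5, -1, 1, 0, 0, 3, -1, 3, 1, 2]
225 [-2, 2, -1, -1, 0, 0, 0, 2, 0, -2, 2, -3, -4, 1, -1, -2, 1, -4, 1, 2, 0, 3, 0, 0, -3]
230 [1, 1, 0, 1, -1, 0, -1, -1, 4, -3, 0, 2, 1, -3, 1, -2, 1, 3, -3, -2, 2, -3, 0, 0, -1]
235 [3, -4, 2, -6, 0, -1, -2, 2, 1, 5, -1, -2, 0, 3, -1, -1, -1, -2, -3, -2, -1, -1, -5, -2, -2]
240 [-1, 2, -1, -4, 0, 1, 1, 0, -3, 1, 0, -2, 0, -2, -4, 0, 0, 0, 0, 2, 0, 0, -1, -2, -5]
245 [2, -1, 0, -3, 0, 1, -2, 2, 0, -6, -1, 1, -3, 0, 0, -2, -5, 0, 0, 3, 0, 0, 2, 0, 0]
(288, 180) [0.601 0.001 0.059]
(262, 190) [0.58  0.067 0.035]
(217, 204) [0.532 0.173 0.092]
(320, 250) [ 0.432 -0.082  0.003]
(376, 181) [ 0.605 -0.223  0.042]
```

View pics/topz.png

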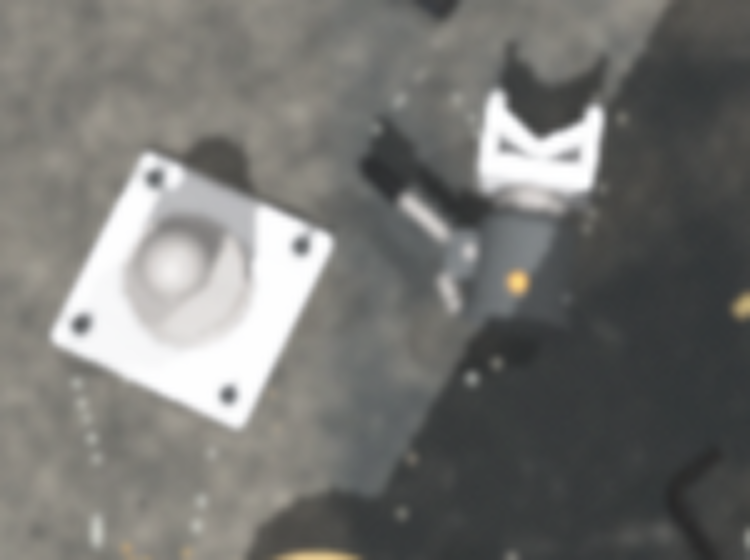

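Cradle: V at crop (540,150), foot edge near (515,330), raised lever to the left with its pad at (390,150). The aluminium mount's plate is centred near (192,290) and its ball is at (175,265). Next I'll measure both precisely and check the box height.

```bash
python3 - <<'E'
from h import *
for n in('top','scene'):
    c=load(n); P=pts(c); X,Y,Z=P[...,0],P[...,1],P[...,2]
    print(n)
    # ball: sphere-centre from points z>0.075
    m=(np.hypot(X-.535,Y-.175)<.06)&(Z>.07)&(Z<.1)
    q=P[m]; A=np.c_[2*q,np.ones(len(q))]; 
    from scipy.optimize import least_squares
    s=least_squares(lambda p:np.linalg.norm(q-np.r_[p,.075],axis=1)-.019,[.535,.175],loss='soft_l1',f_scale=.003)
    print('ball',len(q),s.x.round(4))
    mp=(np.abs(X-.54)<.09)&(np.abs(Y-.18)<.09)&(Z>.005)&(Z<.016)&(c['color'].min(-1)>150)
    r=cv2.minAreaRect(P[mp][:,:2].astype(np.float32)*1000); print('plate',r)
    # cradle body (exclude lever): 
    m=(np.abs(X-.57)<.1)&(np.abs(Y)<.1)&(Z>.02)&(Z<.075)
    q=P[m]; body=q[(q[:,1]<.04)]
    print('cradle pts',len(body),body.min(0).round(3),body.max(0).round(3))
    w=m&(c['color'].min(-1)>170); print('white',w.sum(),cv2.minAreaRect((P[w][:,:2]*1000).astype(np.float32)))
    h=body[(body[:,2]>.046)&(body[:,0]<.585)]
    print('housing top',h.mean(0).round(4),'n',len(h))
    for a in np.arange(.5,.64,.01):
        b=body[np.abs(body[:,0]-a)<.005]
        if len(b)>5:
            t=b[b[:,2]>np.percentile(b[:,2],60)]; print(round(a,2),len(b),'ymin,max,mid top',np.percentile(b[:,1],[3,97]).round(3),t[:,1].mean().round(4),b[:,2].max().round(3))
c=load('top');P=pts(c)
for u in range(380,545,20): print(u,[tuple(P[v,u].round(2)) for v in (40,70,180,300)])
E
```

```text
top
ball 185 [0.5407 0.1819]
plate ((539.3980102539062, 183.94113159179688), (112.99408721923828, 113.73483276367188), 65.04220581054688)
cradle pts 833 [ 0.515 -0.026  0.022] [0.633 0.039 0.064]
white 347 ((593.4649047851562, 21.774559020996094), (66.06182861328125, 115.21888732910156), 37.10948944091797)
housing top [0.5455 0.0107 0.0529] n 348
0.52 67 ymin,max,mid top [-0.012  0.038] 0.0138 0.063
0.53 77 ymin,max,mid top [-0.012  0.038] 0.0151 0.062
0.54 87 ymin,max,mid top [-0.012  0.039] 0.0124 0.06
0.55 81 ymin,max,mid top [-0.013  0.039] 0.0115 0.059
0.56 90 ymin,max,mid top [-0.014  0.039] 0.01 0.058
0.57 58 ymin,max,mid top [-0.012  0.032] 0.0089 0.06
0.58 53 ymin,max,mid top [-0.012  0.024] 0.0031 0.053
0.59 121 ymin,max,mid top [-0.022  0.03 ] -0.0012 0.064
0.6 62 ymin,max,mid top [-0.024  0.031] 0.0046 0.062
0.61 87 ymin,max,mid top [-0.025  0.028] 0.0001 0.063
0.62 36 ymin,max,mid top [-0.026  0.027] 0.0054 0.061
0.63 12 ymin,max,mid top [-0.026  0.027] 0.0242 0.059
scene
ball 132 [0.5378 0.1822]
plate ((535.9613037109375, 184.71397399902344), (113.01799011230469, 110.82
[... 2319 characters left out ...]
26))]
500 [(np.float64(1.03), np.float64(-0.59), np.float64(-0.01)), (np.float64(0.8), np.float64(-0.45), np.float64(0.26)), (np.float64(0.55), np.float64(-0.43), np.float64(0.26)), (np.float64(0.31), np.float64(-0.41), np.float64(0.27))]
520 [(np.float64(1.02), np.float64(-0.64), np.float64(0.0)), (np.float64(0.8), np.float64(-0.49), np.float64(0.27)), (np.float64(0.55), np.float64(-0.47), np.float64(0.27)), (np.float64(0.31), np.float64(-0.45), np.float64(0.27))]
540 [(np.float64(1.02), np.float64(-0.7), np.float64(-0.0)), (np.float64(0.8), np.float64(-0.54), np.float64(0.26)), (np.float64(0.56), np.float64(-0.54), np.float64(0.22)), (np.float64(0.31), np.float64(-0.51), np.float64(0.23))]
```

Request:
{"method": "arm_command", "body": {
  "series": "0 0 -0.1 0 0 0; 0 0 -0.2 0 0 0; 0 0 -0.3 0 0 0",
  "jaw": 100
}}

```text
clock: 0.35
tool_pos: [0.1581, -0.5262, 0.3537]
tcp_rot: [0.989, 0.145, -0.0, -0.001]
force: [0.4, -0.9, 0.3]
finger_gap: 0.0929
finger_force: 0.0
```

Request:
{"method": "arm_command", "body": {
  "series": "0.08 -0.05 0 0 0 0.08; 0.16 -0.1 0 0 0 0.16; 0.25 -0.16 0 0 0 0.24; 0.34 -0.22 0 0 0 0.32; 0.43 -0.28 0 0 0 0.4"
}}

```text
clock: 0.77
tool_pos: [0.2884, -0.3719, 0.3525]
tcp_rot: [0.998, -0.066, -0.0, -0.0]
force: [0.2, -0.6, -0.2]
finger_gap: 0.0933
finger_force: 0.0
```

```bash
python3 - <<'E'
from h import *
st()
E
```

```text
0.77 [ 0.2884 -0.3719  0.3525] [[0.991, -0.131, -0.0], [-0.131, -0.991, 0.0], [-0.0, -0.0, -1.0]] q [-1.01   0.098  1.675  0.     1.369  0.692] F [ 0.2 -0.6 -0.2] 0.09325802959546944 0.0
```

Request:
{"method": "arm_command", "body": {
  "series": "0.055 -0.083 0 0 0 0; 0.11 -0.166 0 0 0 0; 0.165 -0.25 0 0 0 0; 0.22 -0.333 0 0 0 0; 0.275 -0.41 0 0 0 0"
}}

```text
clock: 1.18
tool_pos: [0.4184, -0.2229, 0.3526]
tcp_rot: [0.998, -0.063, -0.0, -0.0]
force: [0.2, -1.3, 0.4]
finger_gap: 0.0933
finger_force: 0.0
```

Request:
{"method": "arm_command", "body": {
  "series": "0.055 -0.083 0.05 0 0 0; 0.11 -0.166 0.1 0 0 0; 0.165 -0.25 0.15 0 0 0; 0.22 -0.333 0.2 0 0 0; 0.26 -0.4 0.25 0 0 0"
}}

```text
clock: 1.6
tool_pos: [0.5383, -0.0825, 0.2557]
tcp_rot: [0.998, -0.063, 0.0, 0.0]
force: [0.3, -0.1, 0.3]
finger_gap: 0.0928
finger_force: 0.0
```

```bash
python3 - <<'E'
from h import *
st(); c=cap('wrist'); save(c,'w1')
E
```

```text
1.6 [ 0.5383 -0.0825  0.2557] [[0.992, -0.126, 0.001], [-0.126, -0.992, -0.0], [0.001, 0.0, -1.0]] q [-0.238  0.317  1.639  0.     1.184  1.46 ] F [ 0.3 -0.1  0.3] 0.09277954208810216 0.0
```

View pics/w1.png

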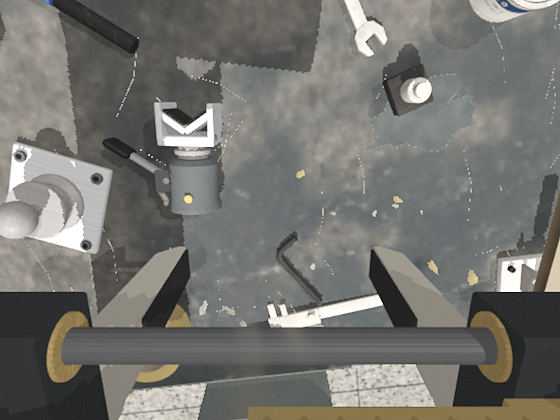

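The wrist view shows the cradle's V at (187,125), housing at (192,185), pad at (115,148) and hex key at (300,270), clear of the grasp. I'll refine the cradle pose from this and fit a simple kinematic model so I can choose the uprighting direction.

```bash
cat > kin.py <<'E'
from h import *
from scipy.optimize import least_squares
Rz=lambda a:R.from_euler('z',a).as_matrix(); Ry=lambda a:R.from_euler('y',a).as_matrix()
def fk(q,p,wr=False):
    h,d,L1,L2,L3=p
    A=Rz(q[0]); x=A@np.array([0,d,h]); A=A@Ry(q[1]); x=x+A@[0,0,L1]; el=x
    A=A@Ry(q[2]); x=x+A@[0,0,L2]; A=A@Rz(q[3])@Ry(q[4]); w=x; x=x+A@[0,0,L3]; A=A@Rz(q[5])
    return (x,A,el,w) if wr else (x,A)
D=[([-1.364,.351,1.652,0,1.139,-.085],[.1582,-.5265,.2322]),([-1.01,.098,1.675,0,1.369,.692],[.2884,-.3719,.3525]),([-.238,.317,1.639,0,1.184,1.46],[.5383,-.0825,.2557])]
s=least_squares(lambda p:np.ravel([fk(q,p)[0]-x for q,x in D]),[.3,.04,.45,.43,.3])
p=s.x
E
python3 - <<'E'
from kin import *
print(p.round(4),np.abs(s.fun).max(),fk(D[2][0],p)[1].round(2).tolist())
c=load('wrist');P=pts(c);X,Y,Z=P[...,0],P[...,1],P[...,2]
m=(X>.49)&(X<.65)&(Y>-.06)&(Y<.05)&(Z>.015)&(Z<.08); q=P[m]
for a in np.arange(.505,.64,.01):
    b=q[np.abs(q[:,0]-a)<.005]
    if len(b)>5: print(round(a,3),len(b),np.percentile(b[:,1],[2,98]).round(4),np.percentile(b[:,2],98).round(3))
print(np.percentile(q[:,0],[.2,99.8]))
m=(np.hypot(X-.54,Y-.182)<.06)&(Z>.07)&(Z<.1);b=P[m]
print(least_squares(lambda p:np.linalg.norm(b-np.r_[p,.075],axis=1)-.019,[.535,.175],loss='soft_l1',f_scale=.003).x,len(b))
E
```

```text
[0.5529 0.0466 0.4491 0.4335 0.5607] 0.0004374706909441861 [[0.13, 0.99, 0.0], [0.99, -0.13, -0.0], [-0.0, 0.0, -1.0]]
0.515 173 [-0.0149  0.0259] 0.058
0.525 538 [-0.0139  0.044 ] 0.058
0.535 515 [-0.0148  0.0477] 0.059
0.545 587 [-0.0162  0.0473] 0.056
0.555 605 [-0.0178  0.0462] 0.056
0.565 627 [-0.0178  0.0483] 0.056
0.575 408 [-0.013   0.0267] 0.052
0.585 358 [-0.025   0.0194] 0.059
0.595 656 [-0.0263  0.0283] 0.059
0.605 617 [-0.0278  0.0275] 0.059
0.615 569 [-0.0293  0.0262] 0.059
0.625 270 [-0.0298  0.0255] 0.059
0.635 22 [0.0193 0.0248] 0.058
[0.51483934 0.63044428]
[0.53916324 0.18118468] 1211
```

Request:
{"method": "arm_command", "body": {
  "series": "0.05 -0.07 0.06 0 -0.08 0; 0.1 -0.14 0.13 0 -0.16 0; 0.13 -0.18 0.18 0 -0.25 0; 0.13 -0.18 0.2 0 -0.333 0; 0.13 -0.18 0.2 0 -0.333 0",
  "jaw": 82
}}

```text
clock: 2.07
tool_pos: [0.5975, -0.0186, 0.1719]
tcp_rot: [0.982, -0.062, -0.178, -0.011]
force: [0.4, -0.3, -0.1]
finger_gap: 0.0759
finger_force: 0.0
```

```bash
python3 - <<'E'
from kin import *
st()
o=arm.observe()
D.append((o['q'],o['tool_pos']))
s=least_squares(lambda p:np.ravel([fk(q,p)[0]-x for q,x in D]),[.3,.04,.45,.43,.3])
p=s.x; print(p.round(4),np.abs(s.fun).max())
# IK at place pose: z_c up, tool z = -y_c cos a - z_c sin a
ball=np.array([.539,.181,.075])
for a in (0,20):
  for az in (-60,-30,0,30,45,60,75,90,110):
    dz=np.array([np.cos(np.radians(az)),np.sin(np.radians(az)),0]); ca,sa=np.cos(np.radians(a)),np.sin(np.radians(a))
    tz=dz*ca-np.array([0,0,sa]); tx=np.array([0,0,ca])+dz*sa  # tool x ~ z_c
    ty=np.cross(tz,tx); T=np.c_[tx,ty,tz]
    for H in (.15,):
      x=np.array([*ball[:2],H])+.005*tz
      f=lambda q:np.r_[fk(q,p)[0]-x,.3*(R.from_matrix((fk(q,p)[1]@Rz(-np.pi/2)).T@T).as_rotvec())]
      lo=np.array([-2.75,-.79,.01,-1.57,.07,-2.87]);hi=np.array([2.75,2.1,2.65,4.71,3.14,2.87])
      best=None
      for k in range(25):
        r=least_squares(f,np.random.default_rng(k).uniform(lo,hi),bounds=(lo,hi))
        if r.cost<1e-6 and (best is None or abs(r.x[0])<abs(best[0])+1e-3): best=r.x
      if best is not None: _,_,el,w=fk(best,p,True); print(a,az,best.round(2),'el',el.round(2),'w',w.round(2))
      else: print(a,az,None)
E
```

```text
2.07 [ 0.5975 -0.0186  0.1719] [[0.929, -0.125, -0.349], [-0.117, -0.992, 0.044], [-0.352, 0.0, -0.936]] q [-0.111  0.682  1.317  0.005  1.503  1.584] F [ 0.4 -0.3 -0.1] 0.07587742327571798 0.0
[0.2223 0.0466 0.4559 0.4317 0.2381] 0.0025945386781995317
0 -60 [ 0.65  0.86  1.74 -1.46  1.64  1.03] el [0.25 0.25 0.52] w [0.42 0.38 0.15]
0 -30 [0.62 0.74 2.07 4.3  1.44 1.27] el [0.22 0.22 0.56] w [0.34 0.3  0.15]
0 0 [0.4  0.68 2.31 3.55 1.43 1.51] el [0.25 0.16 0.58] w [0.31 0.18 0.15]
0 30 [0.05 0.68 2.34 2.67 1.46 1.63] el [0.28 0.06 0.58] w [0.34 0.06 0.15]
0 45 [-0.08  0.69  2.26  2.27  1.45  1.72] el [0.29 0.02 0.57] w [0.37 0.02 0.15]
0 60 [-0.16  0.72  2.14  1.92  1.47  1.83] el [ 0.3  -0.    0.56] w [ 0.42 -0.02  0.15]
0 75 [-0.19  0.77  1.99  1.64  1.54  1.95] el [ 0.32 -0.01  0.55] w [ 0.48 -0.04  0.15]
0 90 [-0.18  0.83  1.82  1.41  1.66  2.06] el [ 0.34 -0.02  0.53] w [ 0.54 -0.05  0.15]
0 110 [-0.14  0.92  1.59  1.17  1.85  2.15] el [ 0.37 -0.    0.5 ] w [ 0.62 -0.04  0.15]
20 -60 [ 0.63  0.71  1.76 -1.27  1.36  0.89] el [0.21 0.21 0.57] w [0.43 0.37 0.23]
20 -30 [0.59 0.56 2.07 4.48 1.05 1.05] el [0.18 0.17 0.61] w [0.35 0.29 0.23]
20 0 [0.39 0.46 2.3  3.62 0.87 1.39] el [0.17 0.12 0.63] w [0.32 0.18 0.23]
20 30 [0.07 0.45 2.32 2.59 0.9  1.77] el [0.19 0.06 0.63] w [0.35 0.07 0.23]
20 45 [-0.05  0.48  2.25  2.13  0.97  1.93] el [0.21 0.04 0.63] w [0.38 0.03 0.23]
20 60 [-0.13  0.53  2.14  1.76  1.08  2.06] el [0.24 0.02 0.61] w [ 0.43 -0.01  0.23]
20 75 [-0.16  0.6   2.    1.47  1.22  2.15] el [0.26 0.01 0.6 ] w [ 0.48 -0.03  0.23]
20 90 [-0.16  0.67  1.84  1.24  1.38  2.2 ] el [0.29 0.   0.58] w [ 0.54 -0.04  0.23]
20 110 [-0.12  0.78  1.62  1.    1.61  2.22] el [0.32 0.01 0.55] w [ 0.61 -0.02  0.23]
```

The arm can stand the cradle up with the tool pointing about azimuth 80° and tilted 20° down. Now I'll descend and grasp.

Request:
{"method": "arm_command", "body": {
  "series": "0.08 -0.025 0 0 0 0; 0.158 -0.048 0 0 0 0; 0.158 -0.048 0.08 0 0 0; 0.158 -0.048 0.16 0 0 0; 0.158 -0.048 0.16 0 0 0"
}}

```text
clock: 2.48
tool_pos: [0.6338, -0.0052, 0.0901]
tcp_rot: [0.982, -0.063, -0.176, -0.011]
force: [-0.7, -0.6, -0.8]
finger_gap: 0.0763
finger_force: 0.0
```

```bash
python3 - <<'E'
from h import *
st(); o=arm.observe(); A=R.from_quat(o['tcp_rot']).as_matrix()
print((A.T@(np.array([.612,-.001,.0245])-o['tool_pos'])/.4).round(3))
E
```

```text
2.48 [ 0.6338 -0.0052  0.0901] [[0.93, -0.127, -0.345], [-0.119, -0.992, 0.044], [-0.348, 0.0, -0.938]] q [-0.087  0.834  1.246  0.014  1.417  1.606] F [-0.7 -0.6 -0.8] 0.07629781118973161 0.0
[ 0.005 -0.004  0.173]
```

Request:
{"method": "arm_command", "body": {
  "series": "0.005 -0.004 0.06 0 0 0; 0.005 -0.004 0.12 0 0 0; 0.005 -0.004 0.173 0 0 0; 0.005 -0.004 0.173 0 0 0"
}}

```text
clock: 2.82
tool_pos: [0.6141, -0.001, 0.0278]
tcp_rot: [0.983, -0.063, -0.175, -0.011]
force: [-0.7, 0.1, -0.6]
finger_gap: 0.0762
finger_force: 0.0
```

Request:
{"method": "arm_command", "body": {
  "series": "0 0 0 0 0 0; 0 0 0 0 0 0; 0 0 0 0 0 0; 0 0 0 0 0 0; 0 0 0 0 0 0",
  "jaw": 0,
  "squeeze": 50
}}

```text
clock: 3.23
tool_pos: [0.6176, -0.0008, 0.0309]
tcp_rot: [0.983, -0.063, -0.171, -0.011]
force: [1.6, -0.7, 7.0]
finger_gap: 0.0559
finger_force: 49.9
```

```bash
python3 - <<'E'
from h import *
st()
E
```

```text
3.23 [ 0.6176 -0.0008  0.0309] [[0.933, -0.127, -0.336], [-0.119, -0.992, 0.043], [-0.338, -0.0, -0.941]] q [-0.083  0.878  1.323  0.016  1.285  1.608] F [ 1.6 -0.7  7. ] 0.055920999006402045 49.90973889827728
```

Request:
{"method": "arm_command", "body": {
  "series": "-0.034 0 -0.094 0 0 0; -0.068 0 -0.188 0 0 0; -0.101 0 -0.282 0 0 0; -0.135 0 -0.376 0 0 0; -0.169 0 -0.47 0 0 0"
}}

```text
clock: 3.65
tool_pos: [0.6167, -0.001, 0.2309]
tcp_rot: [0.983, -0.063, -0.173, -0.011]
force: [1.8, -0.0, -4.8]
finger_gap: 0.0559
finger_force: 49.9
```

```bash
python3 - <<'E'
from kin import *
st(); o=arm.observe(); D.append((o['q'],o['tool_pos']))
D.append((np.array([-.083,.878,1.323,.016,1.285,1.608]),[.6176,-.0008,.0309]))
s=least_squares(lambda p:np.ravel([fk(q,p)[0]-x for q,x in D]),[.3,.04,.45,.43,.3]); p=s.x; print(p.round(4),np.abs(s.fun).max())
np.save('p.npy',p)
A0=R.from_quat(o['tcp_rot']).as_matrix(); q=o['q'].copy(); x0=np.array(o['tool_pos'])
az0=np.arctan2(A0[1,0],A0[0,0]); print('az',np.degrees(az0))
lo=np.array([-2.75,-.79,.01,-1.57,.07,-2.87]);hi=np.array([2.75,2.1,2.65,4.71,3.14,2.87])
def track(q,wp):
    for x,T in wp:
        f=lambda q:np.r_[fk(q,p)[0]-x,.3*(R.from_matrix((fk(q,p)[1]@Rz(-np.pi/2)).T@T).as_rotvec())]
        r=least_squares(f,np.clip(q,lo+1e-6,hi-1e-6),bounds=(lo,hi)); q=r.x
        yield q,r.cost
xe=np.array([.5,.05,.27])
yaw=np.radians(80)-az0
for mode in('yaw then tilt','tilt then yaw','both'):
    print(mode)
    wp=[]
    for k in np.linspace(0,1,41):
        if mode=='yaw then tilt': a,b=min(2*k,1),max(2*k-1,0)
        elif mode=='tilt then yaw': b,a=min(2*k,1),max(2*k-1,0)
        else: a=b=k
        T=Rz(a*yaw)@A0@Ry(-b*np.pi/2)   # sign checked below
        wp.append((x0+(xe-x0)*k,T))
    print('final tz',wp[-1][1][:,2].round(2),'z_c~',(wp[-1][1]@Ry(np.radians(-20)).T@[1,0,0]).round(2))
    for i,(qq,c) in enumerate(track(q,wp)):
        if i%5==0: print(i,qq.round(2),'%.1e'%c)
E
```

```text
3.65 [ 0.6167 -0.001   0.2309] [[0.932, -0.127, -0.338], [-0.119, -0.992, 0.043], [-0.341, 0.0, -0.94]] q [-0.083  0.656  1.209  0.015  1.624  1.613] F [ 1.8 -0.  -4.8] 0.055860206008130874 49.89985942840576
[0.218  0.0467 0.4525 0.4328 0.2312] 0.0042053310001075594
az -7.284569756720315
yaw then tilt
final tz [-0.16 -0.93  0.34] z_c~ [ 0.  0. -1.]
0 [-0.08  0.67  1.2   0.01  1.62 -1.53] 5.0e-29
5 [-0.03  0.63  1.25 -0.1   1.6  -1.84] 6.5e-21
10 [ 0.02  0.57  1.34 -0.2   1.53 -2.15] 6.0e-19
15 [ 0.06  0.49  1.44 -0.29  1.42 -2.45] 6.9e-16
20 [ 0.1   0.41  1.56 -0.35  1.29 -2.75] 3.4e-16
25 [ 0.23  0.48  1.55 -0.67  1.48 -2.54] 5.3e-22
30 [ 0.33  0.59  1.56 -0.93  1.71 -2.4 ] 1.3e-22
35 [ 0.38  0.7   1.6  -1.15  1.94 -2.32] 2.3e-20
40 [ 0.38  0.81  1.66 -1.36  2.18 -2.27] 2.6e-16
tilt then yaw
final tz [-0.16 -0.93  0.34] z_c~ [ 0.  0. -1.]
0 [-0.08  0.67  1.2   0.01  1.62 -1.53] 5.0e-29
5 [-0.08  0.84  0.99  0.04  2.05 -1.52] 3.2e-17
10 [-0.08  1.    0.87  0.07  2.41 -1.5 ] 9.5e-17
15 [-0.07  1.1   0.88  0.13  2.69 -1.45] 1.4e-16
20 [-0.06  1.14  1.01  0.25  2.9  -1.35] 1.6e-15
25 [ 0.05  1.1   1.08 -0.65  2.82 -2.13] 8.5e-30
30 [ 0.17  1.02  1.23 -1.01  2.62 -2.35] 3.5e-18
35 [ 0.28  0.92  1.43 -1.2   2.4  -2.35] 4.0e-18
40 [ 0.38  0.81  1.66 -1.36  2.18 -2.27] 2.1e-15
both
final tz [-0.16 -0.93  0.34] z_c~ [ 0.  0. -1.]
0 [-0.08  0.67  1.2   0.01  1.62 -1.53] 5.0e-29
5 [-0.05  0.74  1.11 -0.06  1.83 -1.68] 5.4e-23
10 [ 0.01  0.8   1.06 -0.18  2.   -1.83] 1.5e-23
15 [ 0.07  0.84  1.06 -0.35  2.12 -1.99] 2.9e-24
20 [ 0.14  0.85  1.11 -0.55  2.18 -2.14] 9.3e-26
25 [ 0.21  0.85  1.21 -0.76  2.2  -2.25] 1.9e-24
30 [ 0.28  0.84  1.35 -0.97  2.19 -2.31] 2.7e-22
35 [ 0.34  0.82  1.5  -1.16  2.18 -2.32] 1.4e-19
40 [ 0.38  0.81  1.66 -1.36  2.18 -2.27] 7.4e-16
```

```bash
python3 - <<'E'
from kin import *
p=np.load('p.npy'); o=arm.observe()
A0=R.from_quat(o['tcp_rot']).as_matrix(); x0=np.array(o['tool_pos']); az0=np.arctan2(A0[1,0],A0[0,0])
lo=np.array([-2.75,-.79,.01,-1.57,.07,-2.87]);hi=np.array([2.75,2.1,2.65,4.71,3.14,2.87])
xe=np.array([.5,.05,.27]); yaw=np.radians(80)-az0
for mode in('yaw then tilt','both'):
    q=o['q'].copy(); print(mode)
    for i,k in enumerate(np.linspace(0,1,41)):
        a,b=(min(2*k,1),max(2*k-1,0)) if mode[0]=='y' else (k,k)
        T=Rz(a*yaw)@A0@Ry(b*np.pi/2); x=x0+(xe-x0)*k
        f=lambda q:np.r_[fk(q,p)[0]-x,.3*(R.from_matrix((fk(q,p)[1]@Rz(np.pi/2)).T@T).as_rotvec())]
        r=least_squares(f,np.clip(q,lo+1e-6,hi-1e-6),bounds=(lo,hi)); q=r.x
        if i%5==0: print(i,q.round(2),'%.0e'%r.cost,T[:,2].round(2))
T1=Rz(yaw)@A0; print('yaw rotvec tool/60deg',(R.from_matrix(A0.T@Rz(yaw)@A0).as_rotvec()/np.radians(60)).round(3))
print('shift tool to .5,.05,.27',(A0.T@(xe-x0)/.4).round(3))
E
```

```text
yaw then tilt
0 [-0.08  0.67  1.2   0.01  1.62  1.61] 9e-17 [-0.34  0.04 -0.94]
5 [-0.03  0.63  1.25 -0.1   1.6   1.3 ] 3e-26 [-0.33 -0.09 -0.94]
10 [ 0.02  0.57  1.34 -0.2   1.53  0.99] 2e-26 [-0.27 -0.2  -0.94]
15 [ 0.06  0.49  1.44 -0.29  1.42  0.69] 6e-26 [-0.18 -0.29 -0.94]
20 [ 0.1   0.41  1.56 -0.35  1.29  0.39] 9e-25 [-0.06 -0.34 -0.94]
25 [-0.05  0.31  1.64  0.05  1.18  0.11] 3e-22 [ 0.01  0.04 -1.  ]
30 [-0.21  0.27  1.74  0.47  1.19 -0.22] 1e-22 [ 0.07  0.42 -0.91]
35 [-0.34  0.3   1.84  0.85  1.32 -0.53] 1e-22 [ 0.13  0.73 -0.67]
40 [-0.44  0.38  1.93  1.14  1.52 -0.77] 9e-23 [ 0.16  0.93 -0.34]
both
0 [-0.08  0.67  1.2   0.01  1.62  1.61] 9e-17 [-0.34  0.04 -0.94]
5 [-0.06  0.53  1.39 -0.02  1.38  1.45] 2e-22 [-0.15 -0.01 -0.99]
10 [-0.07  0.4   1.56  0.02  1.14  1.25] 2e-22 [ 0.04  0.01 -1.  ]
15 [-0.1   0.29  1.72  0.15  0.94  0.95] 6e-22 [ 0.22  0.1  -0.97]
20 [-0.17  0.21  1.84  0.43  0.82  0.52] 8e-22 [ 0.34  0.25 -0.91]
25 [-0.26  0.18  1.93  0.76  0.86  0.03] 4e-22 [ 0.4   0.43 -0.81]
30 [-0.34  0.21  1.97  0.99  1.04 -0.36] 2e-22 [ 0.39  0.63 -0.67]
35 [-0.41  0.28  1.96  1.11  1.27 -0.61] 6e-23 [ 0.31  0.8  -0.52]
40 [-0.44  0.38  1.93  1.14  1.52 -0.77] 6e-24 [ 0.16  0.93 -0.34]
yaw rotvec tool/60deg [-0.496  0.    -1.368]
shift tool to .5,.05,.27 [-0.32  -0.089  0.012]
```

Request:
{"method": "arm_command", "body": {
  "series": "-0.03 0 -0.09 -0.033 0 -0.091; -0.05 0 -0.12 -0.066 0 -0.182; -0.05 0 -0.12 -0.099 0 -0.274; -0.05 0 -0.12 -0.132 0 -0.365; -0.05 0 -0.12 -0.165 0 -0.456"
}}

```text
clock: 4.07
tool_pos: [0.6146, -0.0006, 0.2811]
tcp_rot: [0.967, 0.189, -0.17, 0.033]
force: [-0.6, 0.8, -4.6]
finger_gap: 0.0557
finger_force: 49.9
```

Request:
{"method": "arm_command", "body": {
  "series": "0 0 0 -0.033 0 -0.091; 0 0 0 -0.066 0 -0.182; 0 0 0 -0.099 0 -0.274; 0 0 0 -0.132 0 -0.365; 0 0 0 -0.165 0 -0.456"
}}

```text
clock: 4.48
tool_pos: [0.6145, -0.0004, 0.2806]
tcp_rot: [0.888, 0.426, -0.156, 0.074]
force: [0.2, 0.8, -4.3]
finger_gap: 0.0557
finger_force: 49.9
```

Request:
{"method": "arm_command", "body": {
  "series": "0 0 0 -0.033 0 -0.091; 0 0 0 -0.066 0 -0.182; 0 0 0 -0.099 0 -0.274; 0 0 0 -0.132 0 -0.365; 0 0 0 -0.165 0 -0.456"
}}

```text
clock: 4.9
tool_pos: [0.6143, -0.0003, 0.2807]
tcp_rot: [0.753, 0.635, -0.133, 0.111]
force: [0.3, 0.2, -6.0]
finger_gap: 0.0561
finger_force: 49.9
```

```bash
python3 - <<'E'
from h import *
st()
E
```

```text
4.9 [ 6.143e-01 -3.000e-04  2.807e-01] [[0.158, 0.986, -0.059], [0.927, -0.169, -0.335], [-0.34, -0.002, -0.94]] q [ 0.065  0.481  1.374 -0.343  1.383  0.316] F [ 0.3  0.2 -6. ] 0.0560782312255031 49.894614815711975
```

Request:
{"method": "arm_command", "body": {
  "series": "0 -0.04 0 0 0.1 0; 0 -0.08 0 0 0.2 0; 0 -0.12 0 0 0.3 0; 0 -0.16 0 0 0.4 0; 0 -0.19 0 0 0.5 0"
}}

```text
clock: 5.32
tool_pos: [0.5386, 0.013, 0.2817]
tcp_rot: [0.763, 0.64, 0.069, -0.058]
force: [0.2, -0.3, -4.4]
finger_gap: 0.0558
finger_force: 49.9
```

Request:
{"method": "arm_command", "body": {
  "series": "0 0 0 0 0.1 0; 0 0 0 0 0.2 0; 0 0 0 0 0.3 0; 0 0 0 0 0.4 0; 0 0 0 0 0.5 0"
}}

```text
clock: 5.73
tool_pos: [0.5397, 0.0121, 0.2816]
tcp_rot: [0.719, 0.603, 0.265, -0.221]
force: [-0.3, 0.0, -4.8]
finger_gap: 0.0558
finger_force: 49.9
```

Request:
{"method": "arm_command", "body": {
  "series": "0 0 0 0 0.1 0; 0 0 0 0 0.2 0; 0 0 0 0 0.3 0; 0 0 0 0 0.4 0; 0 0 0 0 0.5 0"
}}

```text
clock: 6.15
tool_pos: [0.5397, 0.0119, 0.2811]
tcp_rot: [0.626, 0.525, 0.441, -0.37]
force: [0.0, -0.4, -4.9]
finger_gap: 0.0557
finger_force: 49.9
```

```bash
python3 - <<'E'
from h import *
st(); c=cap('scene'); c2=cap('top'); w=cap('wrist')
a=c['color'][150:330,180:420]; b=c2['color'][110:290,160:400]
cv2.imwrite('pics/up1.png',cv2.resize(np.vstack([np.hstack([a,b])]),(800,300),interpolation=cv2.INTER_CUBIC)[:,:,::-1])
E
```

```text
6.15 [0.5397 0.0119 0.2811] [[0.058, 0.985, 0.164], [0.332, -0.174, 0.927], [0.941, 0.0, -0.337]] q [-0.523  0.511  1.762  1.088  1.598 -0.77 ] F [ 0.  -0.4 -4.9] 0.05568436508863307 49.873278737068176
```

View pics/up1.png

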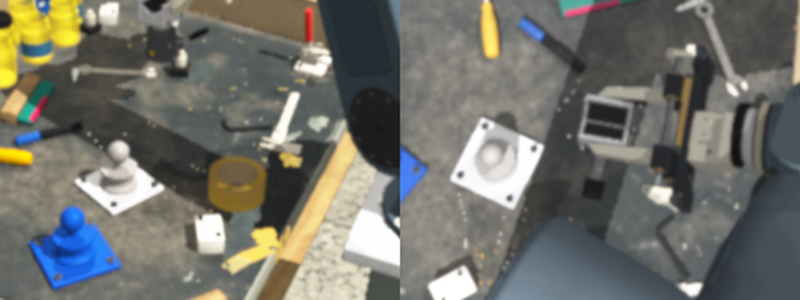

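The top view has the V upright in the fingers at montage (607,120), and the lever pad at (593,188) points toward the robot, as planned. I'll measure the cradle in hand.

```bash
python3 - <<'E'
from h import *
o=arm.observe(); A=R.from_quat(o['tcp_rot']).as_matrix(); x0=np.array(o['tool_pos'])
d=A[:,2].copy(); d[2]=0; d/=np.linalg.norm(d); e=np.array([d[1],-d[0],0]) # e = -x_c
g=x0-.005*A[:,2]; print('grip',g.round(4),'d',d.round(3))
for n in('scene','top','wrist'):
    c=load(n); M=R.from_rotvec(np.ravel(c['rvec'])).as_matrix(); print(n,'cam',(-M.T@np.ravel(c['tvec'])).round(2))
    P=pts(c).reshape(-1,3)-g; s=P@d; t=P@e; z=P[:,2]
    for zz in np.arange(-.115,.03,.01):
        m=(np.abs(z-zz)<.005)&(np.abs(t)<.034)&(s>-.05)&(s<.06)
        if m.sum()>12: print(round(zz,3),m.sum(),'s',np.percentile(s[m],[2,50,98]).round(4),'t',np.percentile(t[m],[2,50,98]).round(4))
E
```

```text
grip [0.5386 0.0074 0.2812] d [0.173 0.985 0.   ]
scene cam [-0.03  1.21  0.9 ]
-0.105 14 s [0.0134 0.0315 0.0369] t [-0.0294 -0.0103  0.0161]
-0.095 62 s [0.0073 0.0293 0.0379] t [-0.0328 -0.0179  0.0158]
-0.085 54 s [-0.0019  0.029   0.0385] t [-0.0303 -0.0138  0.013 ]
-0.075 43 s [0.0176 0.0296 0.0357] t [-0.0333 -0.0119  0.0119]
-0.065 62 s [-0.0022  0.0268  0.0349] t [-0.0336 -0.0191  0.0111]
-0.055 67 s [-0.0024  0.0265  0.0354] t [-0.0301 -0.0175  0.0141]
-0.045 63 s [-0.0045  0.0199  0.0321] t [-0.0248 -0.0135  0.0145]
-0.035 19 s [-0.0122  0.0319  0.0372] t [-0.0287 -0.009   0.024 ]
-0.025 101 s [-0.0135  0.0318  0.0386] t [-0.0315 -0.0117  0.0241]
-0.015 57 s [0.0056 0.032  0.0383] t [-0.0314 -0.0016  0.0266]
-0.005 132 s [-0.0173  0.0215  0.0387] t [-0.031   0.0077  0.0252]
0.005 115 s [-0.0311  0.0122  0.0371] t [-0.0328  0.0199  0.032 ]
0.015 54 s [-0.0462 -0.0169  0.0315] t [-0.0339  0.0267  0.0336]
0.025 24 s [-0.0477 -0.0398 -0.0253] t [-0.0335  0.0276  0.0336]
top cam [0.31 0.01 1.21]
-0.095 18 s [-0.0064  0.0236  0.0323] t [-0.0303 -0.0229 -0.0148]
-0.065 20 s [-0.0
[... 513 characters left out ...]
] t [-0.033  -0.0187  0.0263]
-0.085 490 s [-0.0203 -0.0154 -0.0048] t [-0.032  -0.0078  0.0221]
-0.075 802 s [-0.0207 -0.0168 -0.0051] t [-0.0328 -0.0051  0.0218]
-0.065 826 s [-0.0207 -0.0174 -0.0052] t [-0.032  -0.0037  0.0212]
-0.055 1175 s [-0.0204 -0.017  -0.0116] t [-0.0191 -0.0005  0.0179]
-0.045 87 s [-0.017  -0.0153 -0.0144] t [-0.009  -0.      0.0073]
-0.015 1477 s [-0.0174  0.0027  0.0299] t [-0.0039  0.0009  0.0061]
-0.005 6121 s [-0.023  -0.0026  0.0286] t [-0.0209  0.0068  0.0231]
0.005 4682 s [-0.0287 -0.0023  0.0304] t [-0.0322 -0.0187  0.0322]
0.015 1814 s [-0.0381 -0.0246 -0.0065] t [-0.0336 -0.0268  0.0336]
0.025 512 s [-0.0419 -0.0378 -0.0325] t [-0.0339 -0.0289  0.0339]
```

Request:
{"method": "arm_command", "body": {
  "series": "0.028 -0.015 0.078 0 0 0; 0.056 -0.03 0.156 0 0 0; 0.084 -0.045 0.234 0 0 0; 0.112 -0.06 0.312 0 0 0; 0.139 -0.075 0.389 0 0 0"
}}

```text
clock: 6.72
tool_pos: [0.5385, 0.1824, 0.2812]
tcp_rot: [0.627, 0.528, 0.439, -0.368]
force: [0.8, 0.1, -4.2]
finger_gap: 0.0559
finger_force: 49.9
```

Request:
{"method": "arm_command", "body": {
  "series": "-0.047 0 0.017 0 0 0; -0.094 0 0.034 0 0 0; -0.14 0 0.05 0 0 0; -0.14 0 0.05 0 0 0; -0.14 0 0.05 0 0 0"
}}

```text
clock: 7.13
tool_pos: [0.5387, 0.1807, 0.2213]
tcp_rot: [0.627, 0.527, 0.439, -0.369]
force: [0.1, -0.3, -4.3]
finger_gap: 0.0556
finger_force: 49.9
```

```bash
python3 - <<'E'
from h import *
st(); o=arm.observe(); A=R.from_quat(o['tcp_rot']).as_matrix(); g=np.array(o['tool_pos'])-.005*A[:,2]; print('grip',g.round(4))
d=A[:,2].copy(); d[2]=0; d/=np.linalg.norm(d); e=np.array([d[1],-d[0],0])
c=cap('scene'); c2=cap('top'); 
P=pts(c2).reshape(-1,3)-g; s=P@d;t=P@e;z=P[:,2]
for zz in (-.015,-.005,.005):
    m=(np.abs(z-zz)<.005)&(np.abs(t)<.03)&(s>0)&(s<.06); print(m.sum(),np.percentile(s[m],[50,98]).round(4))
a=c['color'][200:290,200:320]; b=c2['color'][150:240,160:280]
cv2.imwrite('pics/up2.png',cv2.resize(np.hstack([a,b]),(800,300),interpolation=cv2.INTER_CUBIC)[:,:,::-1])
E
```

```text
7.13 [0.5387 0.1807 0.2213] [[0.06, 0.985, 0.162], [0.337, -0.172, 0.926], [0.94, -0.001, -0.342]] q [-0.22   0.543  1.912  1.309  1.332 -0.86 ] F [ 0.1 -0.3 -4.3] 0.055563865252723596 49.88844037055969
grip [0.5379 0.176  0.223 ]
52 [0.0226 0.0348]
203 [0.0175 0.0351]
179 [0.0171 0.0348]
```

View pics/up2.png

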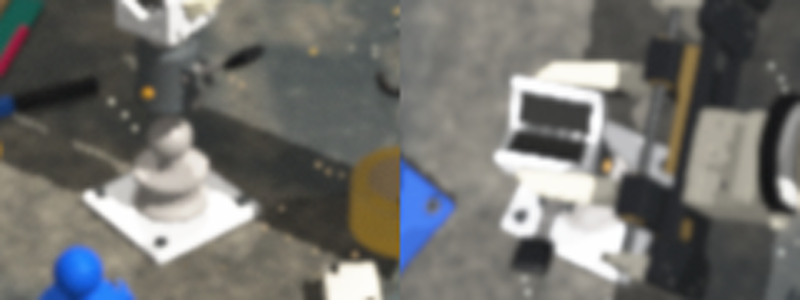

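The housing is lined up above the ball (both near column 165–172) with the lever up. Lowering.

Request:
{"method": "arm_command", "body": {
  "series": "-0.03 0 0.011 0 0 0; -0.06 0 0.022 0 0 0; -0.09 0 0.033 0 0 0; -0.105 0 0.038 0 0 0; -0.105 0 0.038 0 0 0"
}}

```text
clock: 7.65
tool_pos: [0.5387, 0.1802, 0.176]
tcp_rot: [0.628, 0.526, 0.439, -0.37]
force: [0.9, -0.6, -4.9]
finger_gap: 0.056
finger_force: 49.9
```

```bash
python3 - <<'E'
from h import *
st()
E
```

```text
7.65 [0.5387 0.1802 0.176 ] [[0.061, 0.985, 0.163], [0.335, -0.174, 0.926], [0.94, -0.002, -0.341]] q [-0.221  0.631  1.919  1.334  1.309 -0.955] F [ 0.9 -0.6 -4.9] 0.05600099195028673 49.88849222660065
```

Request:
{"method": "arm_command", "body": {
  "series": "-0.014 0 0.005 0 0 0; -0.028 0 0.01 0 0 0; -0.042 0 0.015 0 0 0; -0.052 0 0.019 0 0 0; -0.052 0 0.019 0 0 0"
}}

```text
clock: 8.07
tool_pos: [0.5393, 0.1798, 0.1531]
tcp_rot: [0.628, 0.526, 0.439, -0.368]
force: [4.2, -0.3, -17.1]
finger_gap: 0.0556
finger_force: 49.8
```

Request:
{"method": "arm_command", "body": {
  "series": "-0.008 0 0.003 0 0 0; -0.014 0 0.005 0 0 0; -0.014 0 0.005 0 0 0"
}}

```text
clock: 8.32
tool_pos: [0.5386, 0.1803, 0.1488]
tcp_rot: [0.627, 0.526, 0.44, -0.37]
force: [-3.2, -5.3, 3.8]
finger_gap: 0.0558
finger_force: 49.9
```

Request:
{"method": "arm_command", "body": {
  "series": "-0.004 0 0.0015 0 0 0; -0.004 0 0.0015 0 0 0; -0.004 0 0.0015 0 0 0"
}}

```text
clock: 8.57
tool_pos: [0.5384, 0.1806, 0.1486]
tcp_rot: [0.626, 0.526, 0.441, -0.371]
force: [-5.9, -7.3, 13.3]
finger_gap: 0.0562
finger_force: 50.0
```

```bash
python3 - <<'E'
from h import *
st(); c=cap('scene'); save(c,'home',(200,190,320,280),6)
E
```

```text
8.57 [0.5384 0.1806 0.1486] [[0.058, 0.985, 0.162], [0.331, -0.172, 0.928], [0.942, -0.001, -0.336]] q [-0.222  0.69   1.918  1.351  1.302 -1.015] F [-5.9 -7.3 13.3] 0.05615024313123572 49.99534606933594
```

View pics/home.png

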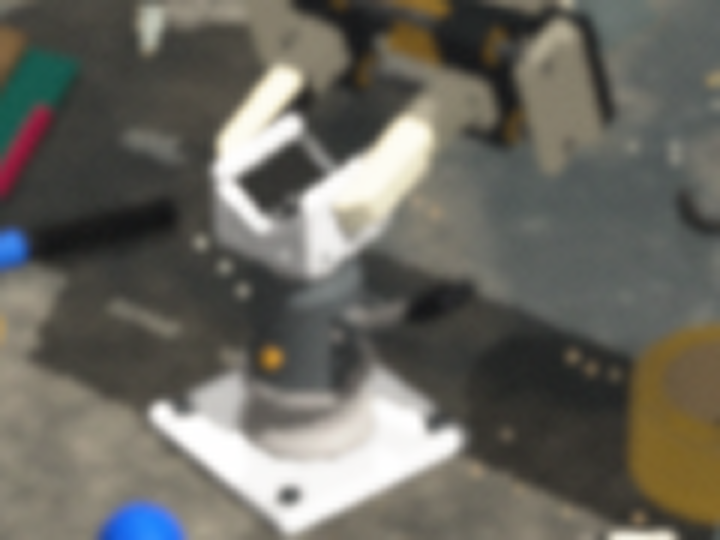

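It's home: the foot sits on the shoulder (crop 310,420), the lever is still up with its pad at (440,300), and pressing further only raised the force. Release and back off.

Request:
{"method": "arm_command", "body": {
  "series": "0.005 0 -0.002 0 0 0; 0.005 0 -0.002 0 0 0; 0.005 0 -0.002 0 0 0; 0.005 0 -0.002 0 0 0",
  "jaw": 85
}}

```text
clock: 8.95
tool_pos: [0.5385, 0.1805, 0.1486]
tcp_rot: [0.627, 0.526, 0.44, -0.37]
force: [0.6, -0.1, -0.5]
finger_gap: 0.0767
finger_force: 0.0
```

Request:
{"method": "arm_command", "body": {
  "series": "0 0 -0.08 0 0 0; 0 0 -0.17 0 0 0; 0 0 -0.27 0 0 0; 0 0 -0.37 0 0 0; 0.08 0 -0.43 0 0 0"
}}

```text
clock: 9.37
tool_pos: [0.5114, 0.0284, 0.235]
tcp_rot: [0.629, 0.524, 0.439, -0.371]
force: [1.4, 0.7, 0.1]
finger_gap: 0.0789
finger_force: 0.0
```

```bash
cat > plan.py <<'E'
from kin import *
p=np.load('p.npy'); o=arm.observe()
E
python3 - <<'E'
from plan import *
st()
A0=R.from_quat(o['tcp_rot']).as_matrix(); x0=np.array(o['tool_pos'])
for n in('top','scene'):
    c=cap(n);P=pts(c);X,Y,Z=P[...,0],P[...,1],P[...,2]
    r=np.hypot(X-.539,Y-.181); ang=np.degrees(np.arctan2(Y-.181,X-.539))
    m=(r>.05)&(r<.1)&(Z>.095)&(Z<.15)&(X<.53)&(c['color'].max(-1)<110)
    print(n,'pad',m.sum(),P[m].mean(0).round(4),np.median(ang[m]%360).round(1),np.percentile(r[m],[3,50,97]).round(3),np.percentile(Z[m],[5,50,95]).round(3))
    m=(r<.05)&(Z>.14)&(Z<.17); print('V',m.sum(),P[m].mean(0).round(4),np.percentile(Z[m],[50,98]).round(4))
# press orientation: tool z down, tool y along cradle y
xc=np.array([-.985,.172,0])
lo=np.array([-2.75,-.79,.01,-1.57,.07,-2.87]);hi=np.array([2.75,2.1,2.65,4.71,3.14,2.87])
for sgn in(1,-1):
    T=np.c_[sgn*xc,np.cross([0,0,-1],sgn*xc),[0,0,-1]]
    rv=R.from_matrix(A0.T@T).as_rotvec(); print(sgn,'rotvec/60',(rv/np.radians(60)).round(3),np.degrees(np.linalg.norm(rv)).round(1))
    q=o['q'].copy(); x1=np.array([.47,.10,.25])
    for k in np.linspace(0,1,25):
        Tk=A0@R.from_rotvec(k*rv).as_matrix(); x=x0+(x1-x0)*k
        f=lambda q:np.r_[fk(q,p)[0]-x,.3*(R.from_matrix((fk(q,p)[1]@Rz(np.pi/2)).T@Tk).as_rotvec())]
        r=least_squares(f,np.clip(q,lo+1e-6,hi-1e-6),bounds=(lo,hi)); q=r.x
        if round(k*24)%6==0: print(q.round(2),'%.0e'%r.cost)
print((A0.T@(x1-x0)/.4).round(3))
E
```

```text
9.37 [0.5114 0.0284 0.235 ] [[0.066, 0.984, 0.164], [0.334, -0.176, 0.926], [0.94, -0.007, -0.34]] q [-0.522  0.539  1.868  1.086  1.533 -0.881] F [1.4 0.7 0.1] 0.07886528281569591 0.0
top pad 105 [0.4616 0.1949 0.1155] 169.7 [0.068 0.079 0.09 ] [0.108 0.116 0.122]
V 542 [0.5396 0.1815 0.1496] [0.149 0.161]
scene pad 55 [0.4585 0.201  0.1136] 165.0 [0.067 0.085 0.094] [0.105 0.115 0.119]
V 298 [0.537  0.1878 0.149 ] [0.1486 0.1587]
1 rotvec/60 [ 0.906 -0.91  -1.3  ] 109.6
[-0.47  0.47  1.9   1.12  1.52 -0.83] 3e-19
[-0.36  0.42  1.8   0.85  1.49 -0.98] 3e-26
[-0.22  0.35  1.74  0.58  1.42 -1.12] 2e-24
[-0.06  0.27  1.75  0.3   1.3  -1.23] 3e-23
[ 0.11  0.19  1.81  0.    1.14 -1.29] 8e-22
-1 rotvec/60 [-0.908 -0.904  1.285] 108.9
[-0.47  0.47  1.9   1.12  1.52 -0.83] 3e-19
[-0.4   0.26  2.03  1.09  1.18 -0.38] 4e-20
[-0.24  0.11  2.05  0.82  0.9   0.3 ] 1e-17
[-0.04  0.1   1.97  0.32  0.88  1.18] 3e-18
[0.11 0.19 1.81 0.   1.14 1.86] 4e-20
[ 0.088 -0.134  0.136]
```

Request:
{"method": "arm_command", "body": {
  "series": "0.02 -0.03 0.03 0.045 -0.046 -0.065; 0.04 -0.06 0.06 0.091 -0.091 -0.13; 0.06 -0.09 0.09 0.136 -0.136 -0.195; 0.088 -0.134 0.136 0.181 -0.182 -0.26; 0.088 -0.134 0.136 0.2265 -0.2275 -0.325",
  "jaw": 0,
  "squeeze": 20
}}

```text
clock: 9.88
tool_pos: [0.4684, 0.1062, 0.2518]
tcp_rot: [0.527, 0.714, 0.352, -0.297]
force: [0.7, -0.4, -0.5]
finger_gap: 0.05
finger_force: 0.0
```

Request:
{"method": "arm_command", "body": {
  "series": "0 0 0 0.045 -0.046 -0.065; 0 0 0 0.091 -0.091 -0.13; 0 0 0 0.136 -0.136 -0.195; 0 0 0 0.181 -0.182 -0.26; 0 0 0 0.2265 -0.2275 -0.325"
}}

```text
clock: 10.3
tool_pos: [0.4705, 0.1038, 0.2513]
tcp_rot: [0.399, 0.859, 0.246, -0.206]
force: [0.1, -0.1, -0.2]
finger_gap: 0.017
finger_force: 0.0
```

Request:
{"method": "arm_command", "body": {
  "series": "0 0 0 0.045 -0.046 -0.065; 0 0 0 0.091 -0.091 -0.13; 0 0 0 0.136 -0.136 -0.195; 0 0 0 0.181 -0.182 -0.26; 0 0 0 0.2265 -0.2275 -0.325"
}}

```text
clock: 10.72
tool_pos: [0.4705, 0.1039, 0.2513]
tcp_rot: [0.248, 0.955, 0.126, -0.105]
force: [-0.2, -0.5, -0.0]
finger_gap: 0.0005
finger_force: 0.0
```

Request:
{"method": "arm_command", "body": {
  "series": "0 0 0 0.045 -0.046 -0.065; 0 0 0 0.091 -0.091 -0.13; 0 0 0 0.136 -0.136 -0.195; 0 0 0 0.181 -0.182 -0.26; 0 0 0 0.2265 -0.2275 -0.325"
}}

```text
clock: 11.13
tool_pos: [0.4704, 0.104, 0.2513]
tcp_rot: [0.082, 0.997, -0.001, 0.003]
force: [0.5, -0.8, -0.2]
finger_gap: 0.0004
finger_force: 0.0
```

```bash
python3 - <<'E'
from plan import *
st(); A=R.from_quat(o['tcp_rot']).as_matrix(); x0=np.array(o['tool_pos'])
xc=np.array([-.985,.172,0]); ax=np.array([.539,.181,.046])
# TCP 14 mm above the pad's upper face
for th in (-.15,0,.225,.45,.675,.9,1.0):
    a=np.arctan2(44,41)-th; 
    pad=ax+xc*(.027+.0601*np.cos(a))+[0,0,.032+.0601*np.sin(a)]
    print(th,pad.round(4),(A.T@(pad+[0,0,.014]-x0)/.4).round(3))
E
```

```text
11.13 [0.4704 0.104  0.2513] [[-0.986, 0.164, 0.006], [0.164, 0.986, -0.003], [-0.006, -0.002, -1.0]] q [ 0.123  0.203  1.802 -0.004  1.131 -1.282] F [ 0.5 -0.8 -0.2] 0.000363623995996338 0.0
-0.15 [0.479  0.1915 0.1276] [0.016 0.22  0.274]
0 [0.472  0.1927 0.122 ] [0.034 0.22  0.288]
0.225 [0.4634 0.1942 0.1117] [0.056 0.22  0.313]
0.45 [0.4572 0.1953 0.0998] [0.072 0.22  0.343]
0.675 [0.4538 0.1959 0.0867] [0.081 0.221 0.375]
0.9 [0.4534 0.1959 0.0732] [0.082 0.221 0.409]
1.0 [0.4542 0.1958 0.0673] [0.08  0.221 0.424]
```

Request:
{"method": "arm_command", "body": {
  "series": "0.01 0.07 0.04 0 0 0; 0.025 0.15 0.09 0 0 0; 0.04 0.22 0.16 0 0 0; 0.04 0.22 0.24 0 0 0; 0.04 0.22 0.26 0 0 0"
}}

```text
clock: 11.55
tool_pos: [0.4674, 0.1936, 0.1431]
tcp_rot: [0.083, 0.997, -0.001, -0.001]
force: [-0.5, -0.5, -0.4]
finger_gap: 0.0005
finger_force: 0.0
```

Request:
{"method": "arm_command", "body": {
  "series": "0.005 0 0.03 0 0 0; 0.015 0 0.05 0 0 0; 0.025 0 0.07 0 0 0; 0.032 0 0.085 0 0 0; 0.037 0 0.1 0 0 0"
}}

```text
clock: 11.97
tool_pos: [0.4561, 0.1949, 0.1083]
tcp_rot: [0.085, 0.996, 0.0, 0.003]
force: [1.1, -0.9, 5.2]
finger_gap: 0.0006
finger_force: 2.8
```

```bash
python3 - <<'E'
from h import *
st(); c=cap('scene'); c2=cap('top'); a=c['color'][190:280,200:320]; b=c2['color'][160:250,160:280]
cv2.imwrite('pics/lev.png',cv2.resize(np.hstack([a,b]),(800,300),interpolation=cv2.INTER_CUBIC)[:,:,::-1])
E
```

```text
11.97 [0.4561 0.1949 0.1083] [[-0.986, 0.169, 0.006], [0.169, 0.986, -0.0], [-0.006, 0.001, -1.0]] q [ 0.311  0.428  1.9   -0.003  0.808 -1.088] F [ 1.1 -0.9  5.2] 0.0006099106986720759 2.8061076836456778
```

View pics/lev.png

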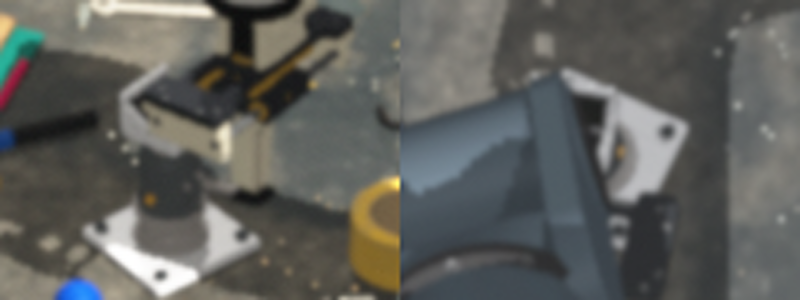

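The tip is on the pad at (255,195), the lever is moving, and the gripper body is clear of the V. Press on to the end.

Request:
{"method": "arm_command", "body": {
  "series": "0.004 0 0.015 0 0 0; 0.007 0 0.03 0 0 0; 0.007 0 0.042 0 0 0; 0.007 0 0.052 0 0 0; 0.007 0 0.058 0 0 0"
}}

```text
clock: 12.48
tool_pos: [0.4542, 0.1956, 0.0862]
tcp_rot: [0.085, 0.996, 0.0, 0.003]
force: [-11.7, -3.9, 45.1]
finger_gap: 0.0007
finger_force: 23.0
```

Request:
{"method": "arm_command", "body": {
  "series": "0 0 0.006 0 0 0; 0 0 0.012 0 0 0; 0 0 0.012 0 0 0"
}}

```text
clock: 12.73
tool_pos: [0.4539, 0.1957, 0.0814]
tcp_rot: [0.085, 0.996, 0.0, 0.003]
force: [-3.3, 0.0, 15.4]
finger_gap: 0.0005
finger_force: 8.1
```

Request:
{"method": "arm_command", "body": {
  "series": "0 0 -0.06 0 0 0; 0 0 -0.15 0 0 0; 0 0 -0.25 0 0 0; 0 0 -0.35 0 0 0; 0 0 -0.4 0 0 0"
}}

```text
clock: 13.15
tool_pos: [0.4533, 0.1958, 0.2445]
tcp_rot: [0.085, 0.996, 0.001, 0.005]
force: [0.6, 0.2, -0.1]
finger_gap: 0.0001
finger_force: 0.0
```

Request:
{"method": "arm_command", "body": {
  "series": "0 -0.1 0 0 0 0; 0 -0.2 0 0 0 0; 0 -0.3 0 0 0 0; 0 -0.4 0 0 0 0; 0 -0.48 0 0 0 0"
}}

```text
clock: 13.57
tool_pos: [0.4189, 0.0042, 0.24]
tcp_rot: [0.085, 0.996, -0.0, 0.003]
force: [1.5, -0.1, 0.2]
finger_gap: 0.0005
finger_force: 0.0
```

```bash
python3 - <<'E'
from h import *
st()
ims=[]
for n,b in(('scene',(200,190)),('top',(160,160))):
    c=cap(n);P=pts(c);X,Y,Z=P[...,0],P[...,1],P[...,2]
    r=np.hypot(X-.539,Y-.181)
    m=(r<.05)&(Z>.14)&(Z<.17); print('V',m.sum(),P[m].mean(0).round(4),np.percentile(Z[m],[50,98]).round(4))
    m=(r>.06)&(r<.115)&(Z>.03)&(Z<.15)&(np.abs(Y-.19)<.05)&(X<.53)&(c['color'].max(-1)<110); q=P[m]
    print(n,m.sum(),q.mean(0).round(4),np.percentile(q[:,2],[5,50,95]).round(3),np.percentile(r[m],[3,50,97]).round(3))
    for rr in np.arange(.06,.11,.01):
        k=np.abs(r[m]-rr)<.005; print(rr.round(2),k.sum(),np.median(q[k,2]).round(4) if k.any() else '')
    ims.append(c['color'][b[1]:b[1]+90,b[0]:b[0]+120])
cv2.imwrite('pics/lev2.png',cv2.resize(np.hstack(ims),(800,300),interpolation=cv2.INTER_CUBIC)[:,:,::-1])
E
```

```text
13.57 [0.4189 0.0042 0.24  ] [[-0.986, 0.169, 0.005], [0.169, 0.986, -0.001], [-0.005, -0.0, -1.0]] q [-1.010e-01  9.600e-02  1.960e+00 -1.000e-03  1.081e+00 -1.501e+00] F [ 1.5 -0.1  0.2] 0.0005178645704420887 0.0
V 295 [0.5392 0.1871 0.1488] [0.148  0.1592]
scene 78 [0.4516 0.2016 0.0708] [0.065 0.071 0.076] [0.077 0.09  0.101]
0.06 0 
0.07 1 0.0739
0.08 23 0.0723
0.09 26 0.0717
0.1 28 0.0698
V 549 [0.5417 0.1809 0.1493] [0.1486 0.1604]
top 118 [0.4551 0.1976 0.072 ] [0.067 0.072 0.077] [0.073 0.086 0.098]
0.06 0 
0.07 12 0.073
0.08 42 0.0729
0.09 45 0.0721
0.1 19 0.0697
```

View pics/lev2.png

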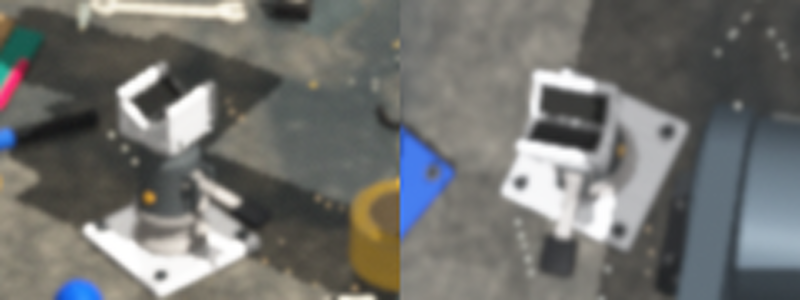

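The pad now sits 86–90 mm out at z ≈ 0.072 m (fully down is 0.073). The V top is at 0.159 m (home is 0.158), the cradle is upright, and the gripper is clear.

```bash
python3 -c "
from workcell import arm
print(arm.sign_off())"
```

```text
the job is handed in; nothing more can be done
None
```

The cradle stands upright and fully home on the aluminium mount, its lever pressed all the way down and the gripper clear; I handed the job in at about 13.6 s of the 53 s, and the hand-in returned no verdict.

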